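# Fit the strip rotor in the mini centrifuge

## Robot

A 7-joint arm with a two-finger parallel gripper is mounted at the origin on the work surface. World frame = base frame: x ahead of the robot, y to its left, z up, the work surface at z = 0. Lengths are in m, angles in rad, forces in N, time in s.
With the tool pointing down it reaches from about 0.4 to 0.85 m from the base axis. Payload 4.5 kg.
Tool frame: the origin (TCP) lies between the finger pads; the fingertips stand r.tip_reach ahead of it and the grasp point (between the pads) lies 3 mm ahead of it (r.tip_reach is the distance from the TCP to the fingertips, in m); z points along the fingers, y is the line along which they close (so a half turn about z gives the same grasp; the last joint's range is limited). The gripper opens to 88 mm and grips with 3 to 60 N. Pads are 18 mm wide; open, the fingers measure 123 mm over their backs; the gripper's body (75 mm by 187 mm) begins 45 mm behind the grasp point.
Start: joints at [-1.147, 0.689, -0.195, 1.565, 0.157, 0.902, -0.215], TCP at [0.237, 0.578, 0.261] pointing down, gripper open.
Joint ranges: [-3.01, 3.01], [-0.46, 2.08], [-1.47, 1.51], [0.13, 2.56], [-1, 4.14], [0.04, 2.09], [-2.66, 2.66]. Speed limits (rad/s): [2.57, 2.57, 3.14, 3.14, 3.14, 3.14, 3.14].

## Interface

Orientations are given as a unit quaternion [x, y, z, w].
In Python, from plant import r gives the robot as it stands.
- The arm moves only by the tool step_arm, never from a script. Its argument "motion" is a list of rows, each an object with "dp": the shift along the tool's x, y, z in mm, a list of three; "twist": the turn, a rotation vector about the tool's x, y, z in rad, a list of three; "hand": the opening, from -1 (shut) to 1 (fully open). In form: [{"dp": [dx, dy, dz], "twist": [rx, ry, rz], "hand": hand}, ...]. A call has 1 to 5 rows; each row is the pose to reach, as a shift and turn from the pose commanded when the call began, along the tool's axes at that moment; what a row does not reach only later rows make up. A row lasts 1/8 s, in which the tool goes at most 62.5 mm and 10.7 degrees, less where a joint would pass 70% of its speed; a pose out of reach is approached as far as the arm can. A call with a gripper value outside its range is refused whole. The fingers move at their own pace and stop on an object; "force" is the grip in N (left out, the last holds). Time passes only in rows, so rows that repeat a pose let the fingers close. It gives the time, the measured TCP pose, the force, the opening and the grip force at its end, in the units of the state.
- r.get_state(): the state, without advancing time (a new reading comes with each control period).
- r.snapshot(name): name is "scene" or "top" or "wrist"; returns a dict with "pixels" (384x512x3 uint8, red, green, blue), "depth" (384x512 float32, m along the optical axis (not along the pixel's ray), 0 where there is no reading), "fx", "fy", "cx", "cy" (pixels), "xyz" and "orientation" of the camera in the world; the wrist camera has in their place "mount" (4x4, takes a point from camera to tool coordinates, whose origin is the TCP and whose axes are the flange's). Camera axes: x right, y down, z forward; pixel columns grow to the right and rows downward; lengths in m; the calibration is good to about 2 mm. The wrist camera is an equidistant fisheye: a pixel r from the principal point sees the ray r / f radians off the axis. A picture is of the moment at which its call begins: read the wrist's pose just before it.
- r.finish_job(): hands the job in; it is judged then, once.
Trained networks look in the newest picture that a camera, given by its name, has taken for a name from the list of things; names that differ only in an ending like _2 or _b are one class to them, and where a whole thing is asked for, a point or a joint stands for the part that bears it (a point fixed in the world has none). Each returns a list of dicts, best first, with "score" (0 to 1); they miss things now and then, are a little off and sometimes report something else, mostly with a low value. They report only what shows in the picture. A call takes as long as a camera call. They do not tell look-alikes from the thing itself.
- r.search_frame(camera, thing): "at" ([x, y, z] in m, in the coordinates of the camera as it stood for that picture, good to about 4 mm: the middle of the surface that is visible of it).
The state is a dict: "clock": time; "q": joint angles; "qd": joint speeds; "joint_torque": joint torques, N m; "tool_pos": TCP position; "eef_rot": TCP orientation; "contact_force": force on the tool from outside, world axes, zero at the start; "moment": the same for the moment, N m; "opening": opening from 0.0 (shut) to 1.0 (fully open); "finger_force": force on a finger pad.
Only numpy, scipy, OpenCV 4.12 (cv2) and the standard library are available. Lean on these libraries where they do the work, as an engineer would, in place of code of your own. Each camera call takes 0.05 s, during which the arm holds its last target. There are 200 camera calls.

## Task

The mini centrifuge stands open without a rotor. Lower the strip rotor (the spool-shaped one with two flat flanges, not the cone-shaped tube rotor) upright onto the drive spindle without dropping it, and push it down past the spring clips until it is fully home on the drive plate, then close the clear lid right down. Leave the tube rotor, the bottle and the tube rack where they stand.

Things in the scene. Friction and masses are not known exactly. Their poses are not given: they have to be found in the camera images.
- centrifuge: White mini centrifuge, fixed, 156 mm deep (x), 150 mm wide (y); round bowl of 117 mm diameter open to the top, rim 92 mm and bowl floor 53 mm above the bench. A low control panel, 60 mm high, reaches to x = -107 mm in front. Origin: centre of the underside, on the bench, straight below the spindle; x points to its rear (lid hinge), z up.
- spindle (a point): Centre of the top of the steel drive plate (34 mm disc, 54 mm above the bench), where the rotor's underside must come to rest; on the axis of the upright spindle, which is 11 mm thick, its last 8 mm tapering to 5 mm, with its tip 48 mm above this point. z up.
- clips (a point): Point on the spindle's axis, 9.5 mm above the drive plate, where three sprung leaf clips stand out to 18 mm diameter. A rotor set loosely on the spindle stops on them with its underside about 10 to 13 mm above the drive plate; a push of about 7 to 16 N snaps it over them, down to the plate.
- lid (a joint): Angle of the clear lid: 0 closed, 1.57 upright, 1.8 fully open; starts at 1.55 to 1.75. Hinged along y at the rear of the rim, it swings up and back and stays where left; 1 to 2 N at its edge moves it. 156 mm long from hinge to front edge, 146 mm wide, a 3 mm top plate over a 22 mm skirt (outer face 25 mm above the hinge when closed), 12 mm thumb tab in front.
- lid_hinge (a point): Middle of the lid's hinge line, 80 mm behind the spindle axis (+x of the centrifuge), 93 mm above the bench.
- lid_edge (a point): Middle of the lid's front edge on its outer (upper) face: 156 mm from the hinge line along the lid and 25 mm to its outer side.
- strip_rotor: Grey spool-shaped rotor, loose, 65 to 125 g, standing on its lower flange (68 mm diameter, 5 mm thick). Upper flange 84 mm diameter, its top 31 mm above the underside, with a ring of small dark holes; above it a hub boss to hold it by, 24 mm diameter, from 31 to 52 mm. A 14 mm bore runs right through along z (18 mm wide inside, from 5 to 26 mm up). Origin: centre of the underside; z up.
- tube_rotor: Grey cone-shaped rotor with eight slanted tube holes, 88 mm diameter, 52 mm high with its 24 mm boss, loose; not to be used. Origin: centre of the underside.
- bottle: White plastic reagent bottle, 66 mm diameter, 170 mm high, loose; to be left. Origin: centre of the underside, z up.
- tube_rack: White block rack with small tubes, 75 mm by 160 mm, 34 mm high (tube caps to 47 mm), loose; to be left. Origin: centre of the underside.
Mind the look-alikes: they are no part of the job. What is shaped like the strip_rotor but brown or yellow is not meant.

How it is judged:
On the way:
1. the strip rotor is pressed fully home on the drive plate while the lid is still open (horizontal distance between strip_rotor and spindle below 0.003 m and z of strip_rotor in the frame of spindle below 0.0025 m and angle between strip_rotor's own z axis and vertical below 0.08 rad and value of joint lid above 0.8 rad), for 0.2 s.
At the end, for the whole second after the job is handed in: The strip rotor sits upright (within 0.08 rad) and at rest on the spindle, centred within 3 mm, with its underside within 2.5 mm of the drive plate, and the lid is closed to within 0.04 rad (6 mm at its edge) (horizontal distance between strip_rotor and spindle below 0.003 m and z of strip_rotor in the frame of spindle below 0.0025 m and angle between strip_rotor's own z axis and vertical below 0.08 rad and value of joint lid below 0.04 rad and linear speed of strip_rotor below 0.02 m/s); the robot touches nothing.
It fails at once if the strip rotor is dropped onto the spindle (falls down it faster than 0.45 m/s before it reaches the clips) (linear speed of strip_rotor above 0.45 m/s and horizontal distance between strip_rotor and spindle below 0.006 m and z of strip_rotor in the frame of spindle between 0.016 and 0.048 m).
It fails at once if the tube rotor is shifted by more than 25 mm or tipped (distance of tube_rotor from where it was at the start of the episode above 0.025 m or angle between tube_rotor's own z axis and vertical above 0.3 rad).
It fails at once if the bottle is shifted by more than 25 mm or tipped (distance of bottle from where it was at the start of the episode above 0.025 m or angle between bottle's own z axis and vertical above 0.3 rad).
It fails at once if the tube rack is shifted by more than 25 mm or tipped (distance of tube_rack from where it was at the start of the episode above 0.025 m or angle between tube_rack's own z axis and vertical above 0.3 rad).
It also fails if it takes over 67 s, if anything falls off the work surface, if the arm or the gripper's body presses on something with over 40 N, if the wrist force passes 120 N, or if a joint passes its speed limit or range.

## Working session

There is one attempt and no reset: what is moved stays moved. The work goes in short steps, Python scripts to look and compute and a tool call to move; the robot and the scene stay as the last step left them, time stands still between calls to the robot, and variables do not carry over. Pictures are saved under pics/ and viewed, at most 10 in all, crops included, and the job is handed in when it is done.

Besides the shell and the picture viewer there is one more tool, called after "Request:" by a JSON object that holds its "method" and its "body". step_arm: Moves the arm, as the interface text tells. Its arguments: {"type":"object","properties":{"motion":{"type":"array"},"force":{"type":"number"}},"required":["motion"]}

```bash
mkdir -p pics; ls; cat > h.py <<'E'
from plant import r
import numpy as np, cv2
from scipy.spatial.transform import Rotation as R
def save(s,n): cv2.imwrite('pics/'+n+'.png',s["pixels"][:,:,::-1])
def cam2w(s,p): return R.from_quat(s["orientation"]).apply(p)+s["xyz"]
def cloud(s):
    d=s["depth"];v,u=np.indices(d.shape)
    P=np.stack([(u-s["cx"])/s["fx"]*d,(v-s["cy"])/s["fy"]*d,d],-1)
    return R.from_quat(s["orientation"]).apply(P.reshape(-1,3)).reshape(P.shape)+s["xyz"]
E
python3 - <<'E'
from h import *
np.set_printoptions(precision=4,suppress=True)
st=r.get_state();print(st,r.tip_reach)
ims=[]
for c in("scene","top"):
    s=r.snapshot(c);ims.append(s["pixels"][:,:,::-1]);print(c,s["xyz"],s["orientation"],s["fx"])
    np.save(c+'.npy',cloud(s)); np.save(c+'_px.npy',s["pixels"])
    for t in("strip_rotor","centrifuge","lid","tube_rotor","bottle","tube_rack","spindle"):
        for k in r.search_frame(c,t)[:3]:
            p=np.array(k["at"]);
            print(t,round(k["score"],2),cam2w(s,p),(p[:2]/p[2]*s["fx"]+[s["cx"],s["cy"]]).round())
cv2.imwrite('pics/a.png',ims[0]);cv2.imwrite('pics/b.png',ims[1])
E
```

```text
pics
{'clock': 0.0, 'q': array([-1.1472,  0.69  , -0.1945,  1.5663,  0.1573,  0.9025, -0.2151]), 'qd': array([-0.    , -0.0014, -0.001 , -0.0011,  0.0004, -0.0002, -0.0005]), 'joint_torque': array([ -0.0005, -52.758 ,  -1.2673, -15.3432,  -0.0527,   0.0066,
         0.0002]), 'tool_pos': array([0.2373, 0.5776, 0.2599]), 'eef_rot': array([ 0.1936,  0.9811, -0.0009, -0.0001]), 'contact_force': array([-1.2652, -0.0312, -0.1663]), 'moment': array([-0.0376, -0.0471, -0.0049]), 'finger_force': 0.0, 'opening': 0.9945177691666245} 0.022
scene [1.0935 0.7109 0.9347] [ 0.3283  0.8573 -0.3742 -0.1314] 415.7755961785985
strip_rotor 0.86 [0.4544 0.1471 0.0316] [296. 218.]
strip_rotor 0.71 [0.4355 0.417  0.0312] [375. 270.]
strip_rotor 0.68 [0.3938 0.2829 0.0299] [345. 234.]
centrifuge 0.83 [ 0.5212 -0.0137  0.0926] [243. 186.]
lid 0.59 [ 0.5708 -0.0353  0.1967] [223. 163.]
tube_rotor 0.56 [ 0.4911 -0.2959  0.035 ] [198. 155.]
bottle 0.92 [0.6824 0.2602 0.1023] [265. 269.]
tube_rack 0.94 [ 0.6816 -0.2876  0.0352] [152. 180.]
tube_rack 0.33 [ 0.5684 -0.0351  0.1943] [224. 164.]
spindle 0.86 [ 0.5187 -0.0117  0.0914] [244. 187.]
top [0.4048 0.0192 1.0205] [-0.7023  0.71   -0.0202  0.047 ] 350.21027186461765
strip_rotor 0.75 [0.4249 0.4106 0.0355] [134. 222.]
strip_rotor 0.65 [0.3859 0.2812 0.0328] [179. 235.]
strip_rotor 0.59 [0.3322 0.1389 0.0345] [229. 254.]
centrifuge 0.97 [ 0.4837 -0.0362  0.089 ] [292. 198.]
lid 0.59 [ 0.5542 -0.0649  0.2509] [308. 160.]
tube_rotor 0.97 [ 0.4789 -0.3009  0.0346] [386. 200.]
bottle 0.92 [0.6534 0.2398 0.1135] [187. 135.]
tube_rack 0.68 [ 0.6725 -0.3062  0.0351] [385. 132.]
spindle 0.63 [ 0.4825 -0.0416  0.0948] [294. 198.]
```

View pics/a.png

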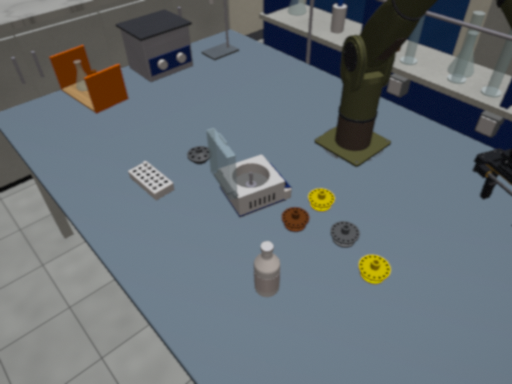

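View pics/b.png

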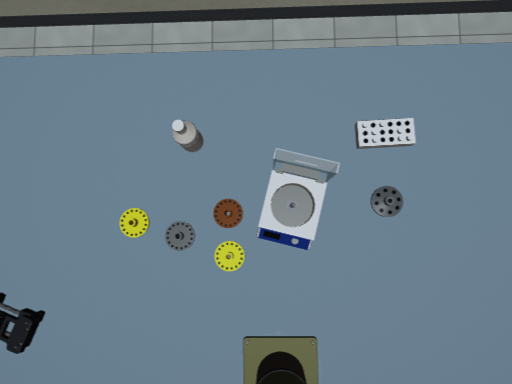

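The scene picture shows the grey strip rotor at (345,234), between yellow and brown copies; the top view has it at (180,235). The open centrifuge is at (293,205) in the top view, yawed slightly clockwise with the lid to the rear. I'm moving over the grey rotor for a wrist look.

Request:
{"method": "step_arm", "body": {"motion": [{"dp":[-50,-42,10],"twist":[0,0,0],"hand":0.5},{"dp":[-90,-75,25],"twist":[0,0,0],"hand":0.5},{"dp":[-130,-110,35],"twist":[0,0,0],"hand":0.5},{"dp":[-170,-145,45],"twist":[0,0,0],"hand":0.5},{"dp":[-210,-180,60],"twist":[0,0,0],"hand":0.5}]}}

```text
clock: 1.42
tool_pos: [0.3644, 0.3308, 0.2009]
eef_rot: [0.194, 0.981, 0.001, 0.001]
contact_force: [1.1, -0.5, -0.3]
opening: 0.749
finger_force: 0.0
```

Request:
{"method": "step_arm", "body": {"motion": [{"dp":[-25,-20,0],"twist":[0,0,0],"hand":0.0},{"dp":[-44,-36,0],"twist":[0,0,0],"hand":0.0},{"dp":[-44,-36,0],"twist":[0,0,0],"hand":0.0},{"dp":[-44,-36,0],"twist":[0,0,0],"hand":0.0}]}}

```text
clock: 1.92
tool_pos: [0.39, 0.2832, 0.2009]
eef_rot: [0.193, 0.981, 0.001, -0.0]
contact_force: [-0.6, 0.2, 0.8]
opening: 0.504
finger_force: 0.0
```

```bash
cat >> h.py <<'E'
np.set_printoptions(precision=4,suppress=True)
def wcloud():
    st=r.get_state();s=r.snapshot("wrist");M=np.array(s["mount"]);d=s["depth"]
    v,u=np.indices(d.shape);a=(u-s["cx"])/s["fx"];b=(v-s["cy"])/s["fy"];t=np.hypot(a,b)+1e-9
    k=np.tan(np.minimum(t,1.4))/t
    P=np.stack([a*k*d,b*k*d,d],-1);P[(d<=0)|(t>1.3)]=np.nan
    P=P@M[:3,:3].T+M[:3,3]
    W=P@R.from_quat(st["eef_rot"]).as_matrix().T+st["tool_pos"]
    return st,s,M,W
def wdet(st,M,thing):
    return [(round(k["score"],2),R.from_quat(st["eef_rot"]).apply(M[:3,:3]@k["at"]+M[:3,3])+st["tool_pos"]) for k in r.search_frame("wrist",thing)]
def circ(p):  # robust circle centre from outline of xy points
    from scipy.optimize import least_squares
    h=cv2.convexHull((p*1e3).astype(np.float32))[:,0]/1e3
    f=lambda q:np.hypot(*(h-q[:2]).T)-q[2]
    q=least_squares(f,[*h.mean(0),.04],loss='soft_l1',f_scale=.001);return q.x
def dp(st,goal): return R.from_quat(st["eef_rot"]).inv().apply(np.array(goal)-st["tool_pos"])*1e3
E
python3 - <<'E'
from h import *
for n in("top","scene"):
    W=np.load(n+'.npy');px=np.load(n+'_px.npy').astype(int)
    m=(np.hypot(W[...,0]-.39,W[...,1]-.282)<.06)&(abs(W[...,2]-.031)<.005)
    print(n,m.sum(),circ(W[m][:,:2]),px[m].mean(0))
    # bowl floor/steel, rim and lid
    c=np.hypot(W[...,0]-.49,W[...,1]+.037)<.13
    for lo,hi in((.045,.06),(.088,.096),(.1,.3)):
        k=c&(W[...,2]>lo)&(W[...,2]<hi);q=W[k];print(lo,k.sum(),q.mean(0), cv2.minAreaRect((q[:,:2]*1e3).astype(np.float32)))
st,s,M,W=wcloud();save(s,'c');print(st["tool_pos"],st["eef_rot"],s["fx"],M)
print(wdet(st,M,"strip_rotor"))
for lo,hi in((.027,.035),(.045,.057)):
    m=(np.hypot(W[...,0]-.388,W[...,1]-.282)<.06)&(W[...,2]>lo)&(W[...,2]<hi);print(lo,m.sum(),circ(W[m][:,:2]),np.median(W[m],0))
E
```

```text
top 623 [0.3855 0.2809 0.0416] [87.7817 94.0128 98.3098]
0.045 1669 [ 0.4512 -0.032   0.0538] ((438.34521484375, -38.32319641113281), (142.8689727783203, 166.07139587402344), 65.95295715332031)
0.088 1831 [ 0.4663 -0.0371  0.0923] ((478.0968017578125, -39.095947265625), (150.48809814453125, 180.02044677734375), 75.47526550292969)
0.1 1168 [ 0.5534 -0.0604  0.2018] ((514.8634643554688, -48.835121154785156), (145.4554901123047, 105.90878295898438), 75.55502319335938)
scene 459 [0.3889 0.2766 0.0421] [78.9237 81.4641 84.6405]
0.045 617 [ 0.4605 -0.0255  0.0532] ((456.9783630371094, -28.533355712890625), (140.43316650390625, 187.6536407470703), 74.85994720458984)
0.088 684 [ 0.4552 -0.0194  0.0918] ((482.7855224609375, -42.23866271972656), (154.06784057617188, 183.6793975830078), 76.49238586425781)
0.1 1355 [ 0.5688 -0.0445  0.194 ] ((557.2664184570312, -57.31744384765625), (126.00141143798828, 126.80036163330078), 34.07339859008789)
[0.39   0.2832 0.2009] [ 0.1931  0.9812  0.0008 -0.0001] 297.3186396354542 [[-0.0006 -0.9535 -0.3014  0.0795]
 [ 1.     -0.0009  0.0008  0.0007]
 [-0.0011 -0.3014  0.9535 -0.1233]
 [ 0.      0.      0.      1.    ]]
[(0.87, array([0.384 , 0.2857, 0.0366])), (0.81, array([0.3262, 0.1466, 0.0266])), (0.71, array([0.4178, 0.1546, 0.035 ])), (0.61, array([0.4185, 0.4053, 0.0296]))]
0.027 4625 [0.3852 0.2807 0.0422] [0.3817 0.2826 0.0303]
0.045 379 [0.3853 0.2807 0.0119] [0.3849 0.2808 0.0512]
```

View pics/c.png

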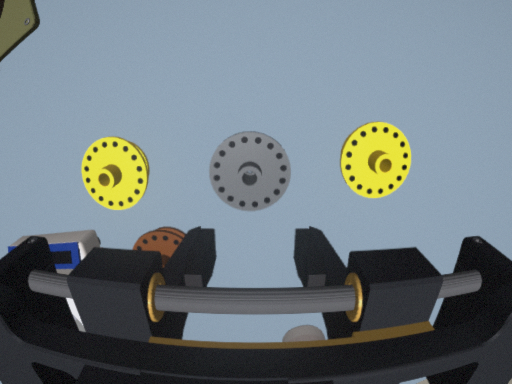

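The wrist picture shows the grey rotor at (250,171), boss centred between the fingers. The circle fits agree on (0.3853, 0.2807). Descending to grasp.

Request:
{"method": "step_arm", "body": {"motion": [{"dp":[3.4,-4.1,50],"twist":[0,0,0],"hand":0.0},{"dp":[3.4,-4.1,95],"twist":[0,0,0],"hand":0.0},{"dp":[3.4,-4.1,125],"twist":[0,0,0],"hand":0.0},{"dp":[3.4,-4.1,140],"twist":[0,0,0],"hand":0.0},{"dp":[3.4,-4.1,145],"twist":[0,0,0],"hand":0.0}]}}

```text
clock: 2.65
tool_pos: [0.3853, 0.28, 0.0553]
eef_rot: [0.193, 0.981, -0.0, -0.0]
contact_force: [0.4, 0.5, -0.2]
opening: 0.501
finger_force: 0.0
```

Request:
{"method": "step_arm", "body": {"motion": [{"dp":[0,0,0],"twist":[0,0,0],"hand":0.0},{"dp":[0,0,0],"twist":[0,0,0],"hand":-0.6},{"dp":[0,0,0],"twist":[0,0,0],"hand":-0.6},{"dp":[0,0,0],"twist":[0,0,0],"hand":-0.6},{"dp":[0,0,0],"twist":[0,0,0],"hand":-0.6}], "force": 35}}

```text
clock: 3.28
tool_pos: [0.386, 0.2795, 0.0563]
eef_rot: [0.194, 0.981, 0.001, 0.0]
contact_force: [-1.6, -0.2, 7.2]
opening: 0.256
finger_force: 35.0
```

Request:
{"method": "step_arm", "body": {"motion": [{"dp":[0,0,-20],"twist":[0,0,0],"hand":-0.6},{"dp":[0,0,-60],"twist":[0,0,-0.04],"hand":-0.6},{"dp":[0,0,-105],"twist":[0,0,-0.09],"hand":-0.6},{"dp":[0,0,-155],"twist":[0,0,-0.136],"hand":-0.6},{"dp":[0,0,-155],"twist":[0,0,-0.136],"hand":-0.6}]}}

```text
clock: 3.9
tool_pos: [0.3871, 0.2804, 0.2137]
eef_rot: [0.127, 0.992, 0.003, 0.002]
contact_force: [0.3, -0.3, -0.9]
opening: 0.257
finger_force: 35.0
```

```bash
python3 - <<'E'
from h import *
st,s,M,W=wcloud();print(st["tool_pos"],st["eef_rot"],st["contact_force"],st["opening"],dp(st,[.48,-.04,.21]))
# held rotor in tool frame
T=(W-st["tool_pos"])@R.from_quat(st["eef_rot"]).as_matrix()
m=(np.hypot(T[...,0],T[...,1])<.06)&(T[...,2]>.015)&(T[...,2]<.035);print(m.sum(),circ(T[m][:,:2]))
q=T[m];A=np.c_[q[:,:2],np.ones(len(q))];print(np.linalg.lstsq(A,q[:,2],rcond=None)[0])
# spindle tip, bowl from top/scene
for n in("top","scene"):
    W=np.load(n+'.npy')
    m=(np.hypot(W[...,0]-.483,W[...,1]+.04)<.03)&(W[...,2]>.075)&(W[...,2]<.105);print(n,m.sum(),W[m].mean(0) if m.any() else 0)
    c=(np.hypot(W[...,0]-.483,W[...,1]+.04)<.062)&(W[...,2]>.05)&(W[...,2]<.056);print(circ(W[c][:,:2]))
    L=(np.hypot(W[...,0]-.55,W[...,1]+.06)<.12)&(W[...,2]>.13);q=W[L]
    rect=cv2.minAreaRect((q[:,:2]*1e3).astype(np.float32));print(rect)
E
```

```text
[0.3871 0.2804 0.2137] [0.1269 0.9919 0.0027 0.0023] [ 0.2597 -0.3011 -0.9333] 0.25709949219649875 [-170.5245 -286.7583    2.6753]
9164 [0.0015 0.0009 0.0417]
[ 0.0239 -0.0001  0.0251]
top 14 [ 0.4654 -0.0348  0.0968]
[ 0.4729 -0.0379  0.0537]
((553.84326171875, -58.853538513183594), (145.44827270507812, 25.456636428833008), 75.689697265625)
scene 21 [ 0.4711 -0.0387  0.0893]
[ 0.4585 -0.0575  0.0416]
((558.3253784179688, -61.43456268310547), (153.9613037109375, 28.003131866455078), 76.02291870117188)
```

Request:
{"method": "step_arm", "body": {"motion": [{"dp":[-30,-40,-16],"twist":[0,0,0],"hand":-0.6},{"dp":[-65,-80,-16],"twist":[0,0,0],"hand":-0.6},{"dp":[-100,-125,-16],"twist":[0,0,0],"hand":-0.6},{"dp":[-133,-167,-16],"twist":[0,0,0],"hand":-0.6},{"dp":[-133,-167,-16],"twist":[0,0,0],"hand":-0.6}]}}

```text
clock: 4.58
tool_pos: [0.4728, 0.0786, 0.2247]
eef_rot: [0.132, 0.991, -0.002, -0.001]
contact_force: [-0.2, -0.4, -1.2]
opening: 0.257
finger_force: 35.0
```

Request:
{"method": "step_arm", "body": {"motion": [{"dp":[0,0,0],"twist":[0,0,0],"hand":-0.6},{"dp":[0,0,0],"twist":[0,0,0],"hand":-0.6}]}}

```text
clock: 4.82
tool_pos: [0.4716, 0.086, 0.2262]
eef_rot: [0.125, 0.992, 0.0, -0.001]
contact_force: [-0.7, 0.0, -0.6]
opening: 0.255
finger_force: 35.0
```

```bash
python3 - <<'E'
from h import *
st,s,M,W=wcloud();save(s,'d');print(st["tool_pos"],st["eef_rot"],st["contact_force"])
np.savez('d.npz',W=W,px=s["pixels"])
T=(W-st["tool_pos"])@R.from_quat(st["eef_rot"]).as_matrix()
for lo,hi in((.018,.03),(-.002,.008)):
    m=(np.hypot(T[...,0],T[...,1])<.05)&(T[...,2]>lo)&(T[...,2]<hi);q=T[m];print(m.sum(),circ(q[:,:2]))
    A=np.c_[q[:,:2],np.ones(len(q))];print(np.linalg.lstsq(A,q[:,2],rcond=None)[0])
for n in("spindle","clips","lid"): print(n,wdet(st,M,n))
c0=np.array([.473,-.038])
for lo,hi in((.098,.105),(.09,.098),(.08,.09),(.07,.08),(.065,.07)):
    m=(np.hypot(*(W[...,:2]-c0).transpose(2,0,1))<.025)&(W[...,2]>lo)&(W[...,2]<hi)
    v,u=np.nonzero(m);print(lo,m.sum(),np.median(W[m],0) if m.any() else 0,(u.mean(),v.mean()) if m.any() else 0)
m=(np.hypot(*(W[...,:2]-c0).transpose(2,0,1))<.062)&(abs(W[...,2]-.053)<.003);print(m.sum(),circ(W[m][:,:2]))
E
```

```text
[0.4716 0.086  0.2262] [ 0.125   0.9922  0.0002 -0.0007] [-0.6642  0.0398 -0.5992]
8794 [0.0035 0.0012 0.0402]
[0.0103 0.0004 0.0256]
1991 [0.0152 0.0012 0.0261]
[-0.062   0.0007  0.0045]
spindle [(0.59, array([ 0.4364, -0.0385,  0.064 ]))]
clips [(0.59, array([ 0.4392, -0.0358,  0.0636]))]
lid [(0.62, array([ 0.5475, -0.1103,  0.1455]))]
0.098 39 [ 0.4648 -0.0348  0.1005] (np.float64(129.71794871794873), np.float64(212.43589743589743))
0.09 63 [ 0.4633 -0.033   0.0946] (np.float64(133.0952380952381), np.float64(208.85714285714286))
0.08 50 [ 0.4637 -0.0317  0.0848] (np.float64(137.46), np.float64(205.2))
0.07 52 [ 0.4627 -0.0316  0.075 ] (np.float64(140.40384615384616), np.float64(201.34615384615384))
0.065 31 [ 0.4626 -0.032   0.0672] (np.float64(142.4516129032258), np.float64(199.09677419354838))
5947 [ 0.4679 -0.0431  0.0541]
```

View pics/d.png

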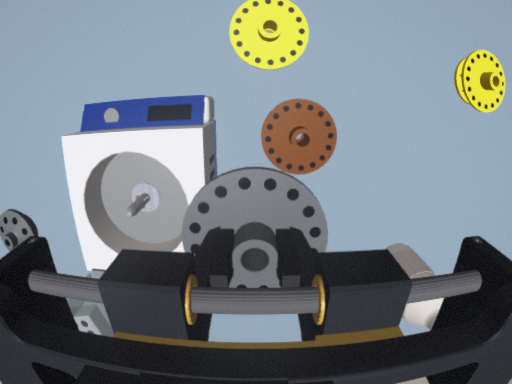

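The picture shows the drive plate and spindle at about (146,197), tip near (130,212), with the bowl clear. The grey rotor is held level in the fingers. The spindle works out at about (0.465, -0.036). Moving above it.

Request:
{"method": "step_arm", "body": {"motion": [{"dp":[-8,-35,5],"twist":[0,0,0],"hand":-0.6},{"dp":[-15,-70,15],"twist":[0,0,0],"hand":-0.6},{"dp":[-21,-100,30],"twist":[0,0,0],"hand":-0.6},{"dp":[-25.3,-120.4,45],"twist":[0,0,0],"hand":-0.6},{"dp":[-25.3,-120.4,45],"twist":[0,0,0],"hand":-0.6}]}}

```text
clock: 5.65
tool_pos: [0.4659, -0.0398, 0.181]
eef_rot: [0.128, 0.992, -0.001, -0.001]
contact_force: [-0.2, 1.0, -0.2]
opening: 0.256
finger_force: 35.0
```

Request:
{"method": "step_arm", "body": {"motion": [{"dp":[0,0,0],"twist":[0,0,0],"hand":-0.6},{"dp":[0,0,0],"twist":[0,0,0],"hand":-0.6}]}}

```text
clock: 5.9
tool_pos: [0.4673, -0.0371, 0.1823]
eef_rot: [0.125, 0.992, 0.001, 0.001]
contact_force: [-0.3, 0.5, -0.9]
opening: 0.255
finger_force: 35.0
```

```bash
python3 - <<'E'
from h import *
st=r.get_state();print(st["tool_pos"],st["eef_rot"],st["contact_force"],dp(st,[.4662,-.0369,.15]))
s=r.snapshot("scene");W=cloud(s)
m=(np.hypot(W[...,0]-.466,W[...,1]+.037)<.06)&(abs(W[...,2]-.156)<.006);print(m.sum(),circ(W[m][:,:2]))
cv2.imwrite('pics/e.png',cv2.resize(s["pixels"][130:230,180:310,::-1],None,fx=5,fy=5,interpolation=cv2.INTER_CUBIC))
E
```

```text
[ 0.4673 -0.0371  0.1823] [0.1254 0.9921 0.0005 0.0007] [-0.3349  0.4768 -0.9463] [ 1.1827 -0.1218 32.3385]
269 [ 0.4722 -0.0383  0.0421]
```

View pics/e.png

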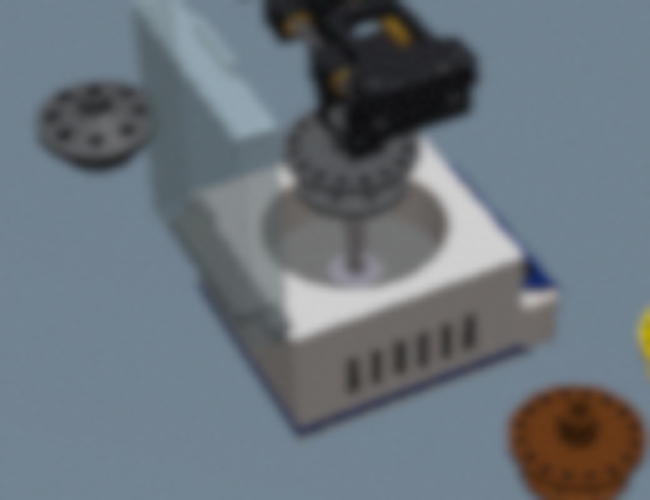

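The scene crop shows the rotor at (352,170) right over the spindle, whose shaft runs down to the plate at (355,268). Descending slowly while watching the force.

Request:
{"method": "step_arm", "body": {"motion": [{"dp":[0.7,0,8],"twist":[0,0,0],"hand":-0.6},{"dp":[0.7,0,15],"twist":[0,0,0],"hand":-0.6},{"dp":[0.7,0,21],"twist":[0,0,0],"hand":-0.6},{"dp":[0.7,0,26],"twist":[0,0,0],"hand":-0.6},{"dp":[0.7,0,28],"twist":[0,0,0],"hand":-0.6}]}}

```text
clock: 6.58
tool_pos: [0.4659, -0.0384, 0.1533]
eef_rot: [0.127, 0.992, -0.0, -0.0]
contact_force: [-0.3, 0.4, -1.0]
opening: 0.254
finger_force: 35.0
```

Request:
{"method": "step_arm", "body": {"motion": [{"dp":[0,0,2],"twist":[0,0,0],"hand":-0.6},{"dp":[0,0,4],"twist":[0,0,0],"hand":-0.6},{"dp":[0,0,6],"twist":[0,0,0],"hand":-0.6}]}}

```text
clock: 6.95
tool_pos: [0.4662, -0.0384, 0.1477]
eef_rot: [0.127, 0.992, 0.0, 0.0]
contact_force: [0.2, 1.0, -0.0]
opening: 0.257
finger_force: 35.0
```

Request:
{"method": "step_arm", "body": {"motion": [{"dp":[0,0.7,4],"twist":[0,0,0],"hand":-0.6},{"dp":[0,0.7,8],"twist":[0,0,0],"hand":-0.6},{"dp":[0,0.7,12],"twist":[0,0,0],"hand":-0.6},{"dp":[0,0.7,16],"twist":[0,0,0],"hand":-0.6},{"dp":[0,0.7,20],"twist":[0,0,0],"hand":-0.6}]}}

```text
clock: 7.58
tool_pos: [0.4662, -0.0377, 0.1274]
eef_rot: [0.127, 0.992, 0.0, -0.0]
contact_force: [0.4, -0.1, 0.1]
opening: 0.258
finger_force: 35.0
```

Request:
{"method": "step_arm", "body": {"motion": [{"dp":[0,0,0],"twist":[0,0,0],"hand":-0.6},{"dp":[0,0,0],"twist":[0,0,0],"hand":-0.6}], "force": 60}}

```text
clock: 7.82
tool_pos: [0.4662, -0.0377, 0.1277]
eef_rot: [0.127, 0.992, 0.0, -0.0]
contact_force: [-0.5, 0.7, -1.1]
opening: 0.257
finger_force: 60.0
```

Request:
{"method": "step_arm", "body": {"motion": [{"dp":[0,0,4],"twist":[0,0,0],"hand":-0.6},{"dp":[0,0,7],"twist":[0,0,0],"hand":-0.6},{"dp":[0,0,10],"twist":[0,0,0],"hand":-0.6}]}}

```text
clock: 8.2
tool_pos: [0.4663, -0.0376, 0.1181]
eef_rot: [0.126, 0.992, 0.0, 0.0]
contact_force: [-0.5, -0.5, 0.0]
opening: 0.251
finger_force: 60.0
```

Request:
{"method": "step_arm", "body": {"motion": [{"dp":[0,0,2],"twist":[0,0,0],"hand":-0.6},{"dp":[0,0,4],"twist":[0,0,0],"hand":-0.6},{"dp":[0,0,6],"twist":[0,0,0],"hand":-0.6}]}}

```text
clock: 8.57
tool_pos: [0.4663, -0.0378, 0.1114]
eef_rot: [0.127, 0.992, 0.0, -0.0]
contact_force: [-0.6, 0.6, -1.5]
opening: 0.254
finger_force: 60.0
```

Request:
{"method": "step_arm", "body": {"motion": [{"dp":[0,0,1],"twist":[0,0,0],"hand":-0.6},{"dp":[0,0,2],"twist":[0,0,0],"hand":-0.6}]}}

```text
clock: 8.82
tool_pos: [0.4662, -0.0379, 0.1103]
eef_rot: [0.127, 0.992, -0.0, 0.0]
contact_force: [-2.6, -0.5, 19.1]
opening: 0.252
finger_force: 60.0
```

```bash
python3 - <<'E'
from h import *
st,s,M,W=wcloud();save(s,'f');print(st["tool_pos"],st["contact_force"])
T=(W-st["tool_pos"])@R.from_quat(st["eef_rot"]).as_matrix()
m=(np.hypot(T[...,0]-.002,T[...,1])<.04)&(T[...,0]>.018)&(T[...,2]>.01)&(T[...,2]<.06);q=T[m];print(m.sum(),np.median(q,0),np.median(W[m],0))
E
```

```text
[ 0.4662 -0.0379  0.1103] [-2.5933 -0.5274 19.0967]
4881 [ 0.0292 -0.0004  0.026 ] [ 0.4372 -0.0303  0.0842]
```

View pics/f.png

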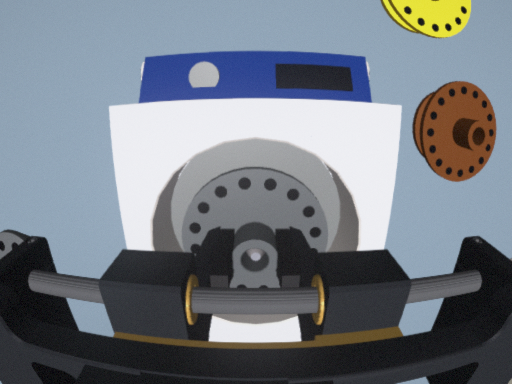

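The rotor fills the bowl, centred, with the spindle tip in the bore at (254,255). The flange top reads 84 mm against 85 expected, and the 19 N reaction came at the home height, so it is home. Releasing with a small opening and rising.

Request:
{"method": "step_arm", "body": {"motion": [{"dp":[0,0,0],"twist":[0,0,0],"hand":-0.6},{"dp":[0,0,0],"twist":[0,0,0],"hand":-0.2},{"dp":[0,0,0],"twist":[0,0,0],"hand":-0.1},{"dp":[0,0,0],"twist":[0,0,0],"hand":-0.1}], "force": 20}}

```text
clock: 9.38
tool_pos: [0.4662, -0.0378, 0.1096]
eef_rot: [0.127, 0.992, 0.0, -0.0]
contact_force: [0.4, 0.9, 0.5]
opening: 0.444
finger_force: 0.0
```

Request:
{"method": "step_arm", "body": {"motion": [{"dp":[0,0,-10],"twist":[0,0,0],"hand":-0.1},{"dp":[0,0,-35],"twist":[0,0,0],"hand":-0.1},{"dp":[0,0,-75],"twist":[0,0,0],"hand":-0.1},{"dp":[0,0,-115],"twist":[0,0,0],"hand":-0.1},{"dp":[0,0,-115],"twist":[0,0,0],"hand":-0.1}]}}

```text
clock: 10.0
tool_pos: [0.4678, -0.0378, 0.2276]
eef_rot: [0.127, 0.992, 0.0, 0.003]
contact_force: [0.5, -0.6, 0.2]
opening: 0.45
finger_force: 0.0
```

```bash
python3 - <<'E'
from h import *
st,s,M,W=wcloud();print(st["tool_pos"],st["eef_rot"])
c0=np.array([.466,-.037]);D=np.hypot(*(W[...,:2]-c0).transpose(2,0,1))
for lo,hi in((.078,.0885),(.1,.112)):
    m=(D<.046)&(W[...,2]>lo)&(W[...,2]<hi);q=W[m]
    if m.sum()>9: A=np.c_[q[:,:2]-c0,np.ones(len(q))];print(m.sum(),circ(q[:,:2]),np.median(q,0),np.linalg.lstsq(A,q[:,2],rcond=None)[0])
# lid in centrifuge frame from top & scene clouds taken at start
y=np.radians(-14.4);ex=np.array([np.cos(y),np.sin(y)])
for n in("top","scene"):
    P=np.load(n+'.npy').reshape(-1,3);X=(P[:,:2]-c0)@ex;Y=(P[:,:2]-c0)@[-ex[1],ex[0]]
    m=(X>.05)&(X<.2)&(abs(Y)<.09)&(P[:,2]>.1)&(P[:,2]<.3)
    for a in np.arange(.1,.3,.02):
        k=m&(abs(P[:,2]-a-.01)<.01)
        if k.any(): print(n,round(a+.01,2),k.sum(),np.percentile(X[k],[5,50,95]),np.percentile(Y[k],[2,98]))
E
```

```text
[ 0.4678 -0.0378  0.2276] [0.1269 0.9919 0.0005 0.0031]
5471 [ 0.4654 -0.0368  0.0423] [ 0.4608 -0.0354  0.0843] [0.0029 0.0008 0.0843]
482 [ 0.4654 -0.0367  0.012 ] [ 0.4649 -0.0366  0.1051] [0.019  0.0015 0.1046]
top 0.11 326 [0.0806 0.0933 0.1017] [-0.0687  0.065 ]
top 0.13 41 [0.0811 0.1011 0.1017] [-0.0696  0.0713]
top 0.15 11 [0.0795 0.0852 0.0954] [-0.0716  0.0719]
top 0.17 11 [0.0787 0.0824 0.0904] [-0.0711  0.072 ]
top 0.19 8 [0.0788 0.081  0.086 ] [-0.0707  0.0721]
top 0.21 10 [0.0784 0.0801 0.0834] [-0.0714  0.0722]
top 0.23 5 [0.0782 0.0785 0.0804] [-0.0712  0.0723]
top 0.25 714 [0.0789 0.091  0.1019] [-0.0695  0.0708]
top 0.27 36 [0.08   0.0819 0.0839] [-0.0232  0.0244]
scene 0.11 129 [0.0893 0.1082 0.1096] [-0.0684  0.0722]
scene 0.13 126 [0.0869 0.1079 0.1092] [-0.0706  0.0732]
scene 0.15 139 [0.0864 0.1076 0.1091] [-0.0672  0.0728]
scene 0.17 135 [0.086  0.1074 0.1086] [-0.0714  0.0729]
scene 0.19 142 [0.0872 0.1071 0.1084] [-0.0696  0.0728]
scene 0.21 155 [0.0853 0.1067 0.1082] [-0.072   0.0729]
scene 0.23 155 [0.0851 0.1067 0.1079] [-0.0679  0.0733]
scene 0.25 356 [0.0841 0.0963 0.1072] [-0.0717  0.0714]
scene 0.27 17 [0.0841 0.0862 0.0884] [-0.0229  0.0236]
```

The rotor is level and centred at (0.4654, -0.0367), boss top at 105 mm: fully home. Next is the lid: close the fingers, rise over it, and come down behind.

Request:
{"method": "step_arm", "body": {"motion": [{"dp":[0,0,-45],"twist":[0,0,0],"hand":-1},{"dp":[0,0,-95],"twist":[0,0,0],"hand":-1},{"dp":[-20,0,-97],"twist":[0,0,0],"hand":-1},{"dp":[-60,0,-97],"twist":[0,0,0],"hand":-1},{"dp":[-100,0,-97],"twist":[0,0,0],"hand":-1}]}}

```text
clock: 10.68
tool_pos: [0.5633, -0.0634, 0.3205]
eef_rot: [0.126, 0.992, -0.0, -0.001]
contact_force: [0.5, 0.6, 0.4]
opening: 0.007
finger_force: 0.0
```

Request:
{"method": "step_arm", "body": {"motion": [{"dp":[-25,0,0],"twist":[0,0,0],"hand":-1},{"dp":[-45,0,0],"twist":[0,0,0],"hand":-1},{"dp":[-45,0,30],"twist":[0,0,0],"hand":-1},{"dp":[-45,0,78],"twist":[0,0,0],"hand":-1},{"dp":[-45,0,78],"twist":[0,0,0],"hand":-1}]}}

```text
clock: 11.3
tool_pos: [0.6033, -0.0744, 0.2392]
eef_rot: [0.126, 0.992, -0.001, -0.005]
contact_force: [-0.3, 0.5, 0.8]
opening: 0.009
finger_force: 0.0
```

```bash
python3 - <<'E'
from h import *
st=r.get_state();c0=np.array([.4654,-.0367]);y=np.radians(-14.4);ex=np.array([np.cos(y),np.sin(y)]);d=st["tool_pos"][:2]-c0
tx=(d@ex)*1e3;tz=st["tool_pos"][2]*1e3
print(tx,d@[-ex[1],ex[0]],tz,st["contact_force"],st["eef_rot"])
for t in np.arange(1.6,-.01,-.1):
    a=130;X=80-a*np.cos(t)+25*np.sin(t)+9;Z=93+a*np.sin(t)+25*np.cos(t)+22
    print(round(t,2),"TCP",X.round(1),Z.round(1),"dp",(tx-X).round(),(tz-Z).round())
E
```

```text
142.90886959183646 -0.0022690711777659483 239.24158523460855 [-0.2909  0.4575  0.7703] [ 0.1262  0.992  -0.0007 -0.0053]
1.6 TCP 117.8 244.2 dp 25.0 -5.0
1.5 TCP 104.7 246.4 dp 38.0 -7.0
1.4 TCP 91.5 247.4 dp 51.0 -8.0
1.3 TCP 78.3 247.0 dp 65.0 -8.0
1.2 TCP 65.2 245.2 dp 78.0 -6.0
1.1 TCP 52.3 242.2 dp 91.0 -3.0
1.0 TCP 39.8 237.9 dp 103.0 1.0
0.9 TCP 27.8 232.4 dp 115.0 7.0
0.8 TCP 16.4 225.7 dp 127.0 14.0
0.7 TCP 5.7 217.9 dp 137.0 21.0
0.6 TCP -4.2 209.0 dp 147.0 30.0
0.5 TCP -13.1 199.3 dp 156.0 40.0
0.4 TCP -21.0 188.7 dp 164.0 51.0
0.3 TCP -27.8 177.3 dp 171.0 62.0
0.2 TCP -33.4 165.3 dp 176.0 74.0
0.1 TCP -37.9 152.9 dp 181.0 86.0
-0.0 TCP -41.0 140.0 dp 184.0 99.0
```

Request:
{"method": "step_arm", "body": {"motion": [{"dp":[20,0,-6],"twist":[0,0,0],"hand":-1},{"dp":[35,0,-7],"twist":[0,0,0],"hand":-1},{"dp":[50,0,-7],"twist":[0,0,0],"hand":-1},{"dp":[65,0,-7],"twist":[0,0,0],"hand":-1},{"dp":[78,0,-6],"twist":[0,0,0],"hand":-1}]}}

```text
clock: 11.92
tool_pos: [0.5321, -0.0544, 0.2514]
eef_rot: [0.126, 0.992, 0.0, 0.002]
contact_force: [0.5, 0.1, -0.2]
opening: 0.004
finger_force: 0.5
```

Request:
{"method": "step_arm", "body": {"motion": [{"dp":[13,0,3],"twist":[0,0,0],"hand":-1},{"dp":[25,0,7],"twist":[0,0,0],"hand":-1},{"dp":[37,0,13],"twist":[0,0,0],"hand":-1},{"dp":[49,0,20],"twist":[0,0,0],"hand":-1}]}}

```text
clock: 12.42
tool_pos: [0.4847, -0.0421, 0.2312]
eef_rot: [0.127, 0.992, 0.0, 0.002]
contact_force: [0.4, 0.2, 0.5]
opening: 0.007
finger_force: 0.6
```

```bash
python3 - <<'E'
from h import *
st=r.get_state();c0=np.array([.4654,-.0367]);y=np.radians(-14.4);ex=np.array([np.cos(y),np.sin(y)]);d=st["tool_pos"][:2]-c0
tx=(d@ex)*1e3;tz=st["tool_pos"][2]*1e3
print(tx,d@[-ex[1],ex[0]],tz,st["contact_force"],st["eef_rot"])
for t in np.arange(.8,-.01,-.1):
    a=130;X=80-a*np.cos(t)+25*np.sin(t)+9;Z=93+a*np.sin(t)+25*np.cos(t)+22
    print(round(t,2),"dp",(tx-X).round(),(tz-Z).round())
s=r.snapshot("scene");cv2.imwrite('pics/g.png',cv2.resize(s["pixels"][100:230,170:320,::-1],None,fx=4,fy=4,interpolation=cv2.INTER_CUBIC))
E
```

```text
20.044009161032303 -0.00041615491480343533 231.22297296195228 [0.3706 0.2167 0.4605] [0.1265 0.992  0.     0.0018]
0.8 dp 4.0 6.0
0.7 dp 14.0 13.0
0.6 dp 24.0 22.0
0.5 dp 33.0 32.0
0.4 dp 41.0 43.0
0.3 dp 48.0 54.0
0.2 dp 53.0 66.0
0.1 dp 58.0 78.0
0.0 dp 61.0 91.0
```

View pics/g.png

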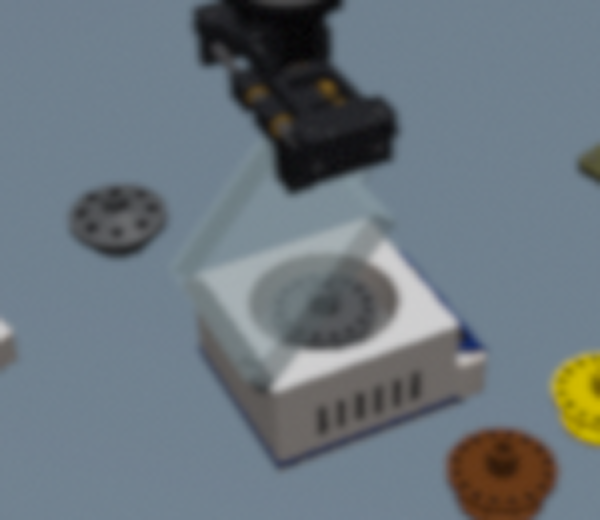

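The lid is following the fingers, now about half closed with its front edge near (330,185). The rotor is home in the bowl at (325,300). Continuing along the arc.

Request:
{"method": "step_arm", "body": {"motion": [{"dp":[14,0,13],"twist":[0,0,0],"hand":-1},{"dp":[24,0,22],"twist":[0,0,0],"hand":-1},{"dp":[33,0,32],"twist":[0,0,0],"hand":-1},{"dp":[41,0,43],"twist":[0,0,0],"hand":-1},{"dp":[48,0,54],"twist":[0,0,0],"hand":-1}]}}

```text
clock: 13.1
tool_pos: [0.4388, -0.0301, 0.1765]
eef_rot: [0.126, 0.992, 0.0, 0.002]
contact_force: [0.4, -0.8, -0.0]
opening: -0.0
finger_force: 0.3
```

Request:
{"method": "step_arm", "body": {"motion": [{"dp":[5,0,12],"twist":[0,0,0],"hand":-1},{"dp":[10,0,24],"twist":[0,0,0],"hand":-1},{"dp":[12,0,31],"twist":[0,0,0],"hand":-1},{"dp":[12,0,35],"twist":[0,0,0],"hand":-1}]}}

```text
clock: 13.6
tool_pos: [0.4261, -0.0271, 0.1408]
eef_rot: [0.126, 0.992, -0.0, 0.0]
contact_force: [-0.8, 0.1, 1.7]
opening: 0.006
finger_force: 0.3
```

Request:
{"method": "step_arm", "body": {"motion": [{"dp":[0,0,1],"twist":[0,0,0],"hand":-1},{"dp":[0,0,2],"twist":[0,0,0],"hand":-1}]}}

```text
clock: 13.85
tool_pos: [0.4261, -0.0271, 0.14]
eef_rot: [0.126, 0.992, -0.0, 0.001]
contact_force: [-3.3, 0.9, 27.8]
opening: 0.006
finger_force: 13.6
```

Request:
{"method": "step_arm", "body": {"motion": [{"dp":[0,0,-15],"twist":[0,0,0],"hand":-1},{"dp":[0,0,-60],"twist":[0,0,0],"hand":-1},{"dp":[40,0,-110],"twist":[0,0,0],"hand":-1},{"dp":[80,0,-130],"twist":[0,0,0],"hand":-1},{"dp":[80,0,-130],"twist":[0,0,0],"hand":-1}]}}

```text
clock: 14.48
tool_pos: [0.3463, -0.0073, 0.2702]
eef_rot: [0.126, 0.992, -0.001, 0.001]
contact_force: [0.3, -0.2, -0.1]
opening: 0.005
finger_force: 0.0
```

```bash
python3 - <<'E'
from h import *
s=r.snapshot("scene");W=cloud(s);st=r.get_state();print(st["tool_pos"],st["contact_force"])
c0=np.array([.4654,-.0367]);y=np.radians(-14.4);ex=np.array([np.cos(y),np.sin(y)])
P=W.reshape(-1,3);X=(P[:,:2]-c0)@ex;Y=(P[:,:2]-c0)@[-ex[1],ex[0]]
m=(abs(X)<.065)&(abs(Y)<.06)&(abs(P[:,2]-.118)<.02)
print(m.sum(),np.polyfit(X[m],P[m,2],1))
cv2.imwrite('pics/i.png',cv2.resize(s["pixels"][100:230,140:320,::-1],None,fx=4,fy=4,interpolation=cv2.INTER_CUBIC))
E
```

```text
[ 0.3481 -0.0073  0.2696] [ 0.663  -0.0276 -0.3751]
1072 [0.0021 0.118 ]
```

View pics/i.png

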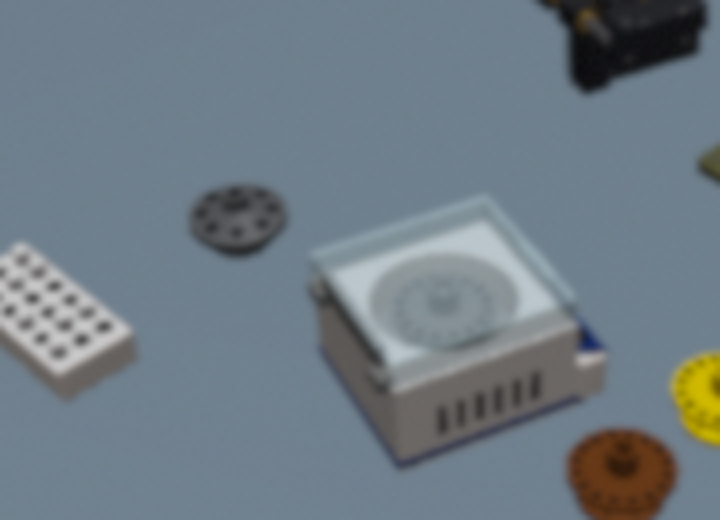

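The lid lies flat around (440,290), with slope 0.002 rad and its top at 118 mm as specified. The rotor shows through it, and the gripper is clear at the top right. Handing in.

```bash
python3 -c "from plant import r; print(r.finish_job())"
```

```text
the job is handed in; nothing more can be done
None
```

The grey strip rotor is pressed home on the drive plate and the lid is closed flat; I handed the job in at about 14.5 s, but the hand-in returned no verdict.

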